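# Make up the bearing-change kit in the foam tray

## Task

Make up the tray for the next bearing change: set the red screwdriver, the blue long-nose pliers, the smaller of the two bright bearing cups and the black bearing cup each into the cut-out made for it in the foam tray, lying fully down in it (cups rim up) and let go. Set them down gently, without dropping any, and leave the yellow screwdriver and the large bright cup where they lie: they belong to another job.

Things in the scene. Friction and masses are not known exactly. Their poses are not given: they have to be found in the camera images.
- driver_red: screwdriver, red and black handle, 218 mm long. Origin at the underside, midway along; z up, y along it to the handle end. Round handle y = -1 to 104 mm, 33 mm wide, 30 mm high, axis 15 mm up (a grip above the axis slips); 6 mm shank on the -y side. Grip across the handle at y = 45 mm.
- pliers_blue: long-nose pliers with blue handles, lying flat, 159 mm long, 64 mm wide over the handle ends, 13 mm thick. Origin at the underside, in the middle; z up, y along it to the handle ends, jaws on the -y side, pivot at y = -26 mm. Grip across the jaws beside the pivot at y = -36 mm, 24 mm wide there.
- cup_bright: the smaller of the two bright metal bearing cups (short turned rings): 63 mm over the rim, 30 mm high; its lower 16 mm is a spigot of 56 mm diameter, the rim above it 14 mm high. Grip it across the outside of the rim. Stands rim up; origin at the centre of its underside, z up.
- cup_black: black bearing cup: 54 mm over the rim, 20 mm high; its lower 11 mm is a spigot of 48 mm diameter, the rim above it 9 mm high. Grip it across the outside of the rim. Stands rim up; origin at the centre of its underside, z up. (The black ring with a brown core, 62 mm across, 19 mm high, is a roll of tape, not a cup.)
- driver_yellow: screwdriver with a yellow and black handle, 192 x 31 x 28 mm, not part of the kit. Origin at the underside, midway along; y towards the handle end.
- cup_large: the larger of the two bright bearing cups, 74 mm over the rim, 28 mm high; not part of the kit, too big for either round cut-out. Origin at the centre of its underside.
- inlay_driver: foam block in the tray, 80 x 240 mm, z up, origin at the centre of its underside (3 mm above the bench; block top 21 mm). Screwdriver cut-out, bottom 8 mm above the underside, 10 mm deep: handle part 43 mm wide, y = -8 to 112 mm; shank slot 16 mm wide, y = -115 to -8; finger notches 72 mm across, y = 30 to 66. Home: the screwdriver's origin and y axis match the block's (it does not fit reversed).
- inlay_pliers: foam block in the tray, 80 x 240 mm, z up, origin at the centre of its underside (3 mm above the bench; block top 21 mm). Pliers cut-out, bottom 10 mm above the underside, 8 mm deep: jaw part 28 mm wide from y = -87 mm; handle part widening from 38 to 71 mm at y = 87; finger notches 74 mm across, y = -56 to -16. Home: the pliers' origin and y axis match the block's (not reversed).
- inlay_cup_bright: foam block in the tray, 80 x 80 mm, z up, origin at the centre of its underside (3 mm above the bench; block top 21 mm). The larger round cut-out, 64 mm, about its origin, bottom 8 mm above the underside, 10 mm deep: takes the smaller bright cup's spigot, its rim stays above the foam. The four black blocks (yellow under the cut-outs) fill a fixed dark steel tray, 168 x 330 mm, rim 24 mm high.
- inlay_cup_black: foam block in the tray, 80 x 80 mm, z up, origin at the centre of its underside (3 mm above the bench; block top 21 mm). The smaller round cut-out, 56 mm, about its origin, bottom 8 mm above the underside, 10 mm deep: takes the black cup's 48 mm spigot; its rim stays above the foam.
Things that resemble listed ones, but are neither listed nor needed, are in the scene too. Leave any pink or purple look-alike of the cup_bright alone.

How it is judged:
By the outcome, as a careful person would: the job done as asked, in the order asked, and still so for the second after the job is handed in, with the robot touching nothing.
It also fails if it takes over 115 s, if anything falls off the work surface, if the arm or the gripper's body presses on something with over 40 N, if the wrist force passes 120 N, or if a joint passes its speed limit or range.

## Robot

A 6-joint arm with a two-finger parallel gripper is mounted at the origin on a cart in front of the work surface, level with it; the furniture and walls round the work are solid. World frame = base frame: x ahead of the robot, y to its left, z up, the work surface at z = 0. Lengths are in mm, angles in rad, forces in N, time in s.
With the tool pointing down it reaches from about 375 to 975 mm from the base axis. Payload 3.8 kg.
Tool frame: the origin (TCP) lies midway between the tips of the shut fingers; the grasp point (between the pads) lies 19 mm behind it; z points along the fingers, y is the line along which they close (so a half turn about z gives the same grasp; the last joint's range is limited). The gripper opens to 88 mm and grips with 3 to 60 N. Pads are 18 mm wide; open, the fingers measure 123 mm over their backs; the gripper's body (75 mm by 187 mm) begins 45 mm behind the grasp point.
Start: joints at [1.176, 0.264, 1.604, -0, 1.274, -0.037], TCP at [236.392, 632.247, 238.706] pointing down, gripper open.
Joint ranges: [-2.63, 2.63], [-0.94, 2.18], [0.31, 2.57], [-1.31, 4.45], [0, 2.66], [-2.55, 2.55]. Speed limits (rad/s): [2.57, 2.57, 3.14, 3.14, 3.14, 3.14].

## Interface

Orientations are given as a unit quaternion [x, y, z, w].
In Python, from rig import sensors, eyes, manip gives the robot as it stands.
- The arm moves only by the tool apply_moves, never from a script. Its arguments are lists of equal length, an entry for each row: "offset": the shift along the tool's x, y, z in mm, a list of three; "turn": the turn about the tool's z in rad. A call has 1 to 12 rows; each row shifts and turns the commanded pose from where the row before left it, along the tool's axes as they then stand; what a row does not reach is not made up. A row lasts 1/12 s, in which the tool goes at most 41.7 mm and 7.16 degrees, less where a joint would pass 70% of its speed; a pose out of reach is approached as far as the arm can. A call is refused whole if a number of a shift passes 41.7 or a number of a turn 0.125, either way. A call with a gripper value outside its range is refused whole. "fingers" is the closure, from -1 (fully open) to 1 (shut), set as the call begins (left out, the last holds). The fingers move at their own pace and stop on an object; "newtons" is the grip in N (left out, the last holds). Time passes only in rows, so rows that do not move let the fingers close. It gives the time, the measured TCP pose, the force, the opening and the grip force at its end, in the units of the state.
- sensors.sense(): the state, without advancing time (a new reading comes with each control period).
- eyes.get_image(name): name is "scene" or "top" or "wrist"; returns the picture (420x560x3 uint8, red, green, blue); there is no depth.
- eyes.get_calibration(name): a dict with "K" (3x3 intrinsics, pixels), "k1" (the pictures are not rectified: a ray, as slopes to the right and down, at radius r is drawn at 1 + k1 r^2 times it, then the intrinsics apply), "R" (3x3) and "t" (3): a world point X has camera coordinates R X + t. Camera axes: x right, y down, z forward; pixel columns grow to the right and rows downward; lengths in mm; the calibration is good to about 2 mm. A picture is of the moment at which its call begins: read the wrist's pose just before it. get_calibration takes no time and is no camera call; for the wrist camera it gives the pose at the moment of the call.
- manip.close_job(): hands the job in; it is judged then, once.
The state is a dict: "time": time; "joint_pos": joint angles; "joint_vel": joint speeds; "tau": joint torques, N m; "position": TCP position; "tcp_rot": TCP orientation; "force": force on the tool from outside, world axes, zero at the start; "wrist_torque": the same for the moment, N m; "gripper_width": finger opening in mm; "gripper_force": force on a finger pad.
Only numpy, scipy, OpenCV 4.12 (cv2) and the standard library are available. Lean on these libraries where they do the work, as an engineer would, in place of code of your own. Each camera call takes 0.05 s, during which the arm holds its last target. There are 200 camera calls.

## Working session

There is one attempt and no reset: what is moved stays moved. The work goes in short steps, Python scripts to look and compute and a tool call to move; the robot and the scene stay as the last step left them, time stands still between calls to the robot, and variables do not carry over. Pictures are saved under pics/ and viewed, at most 14 in all, crops included, and the job is handed in when it is done.

Besides the shell and the picture viewer there is one more tool, called after "Emit:" by a JSON object that holds its "fn" and its "kwargs", one argument or row to a line. apply_moves: Moves the arm, as the interface text tells. Its arguments: {"type":"object","properties":{"offset":{"type":"array","items":{"type":"array","items":{"type":"number"}}},"turn":{"type":"array","items":{"type":"number"}},"fingers":{"type":"number"},"newtons":{"type":"number"}},"required":["offset","turn"]}

```bash
ls; mkdir -p pics; python3 - <<'E'
from rig import sensors, eyes
import cv2,pickle
s=sensors.sense();print({k:s[k] for k in('time','position','tcp_rot','gripper_width','force')})
for n in('scene','top'):
    im=eyes.get_image(n);cv2.imwrite(f'pics/{n}0.png',im[:,:,::-1]);c=eyes.get_calibration(n);print(n,c)
E
```

```text
pics
{'time': 0.0, 'position': array([236.10898937, 631.58773387, 237.39346198]), 'tcp_rot': array([ 1.77898560e-01,  9.84048202e-01, -1.09059110e-03, -2.20562212e-04]), 'gripper_width': 88.38013733895185, 'force': array([-0.26504115, -0.78823846, -0.5084513 ])}
scene {'K': array([[443.51919716,   0.        , 284.98027025],
       [  0.        , 443.51919716, 215.10401017],
       [  0.        ,   0.        ,   1.        ]]), 'k1': -0.06953000702453499, 'R': array([[ 0.88432603, -0.46620721, -0.02486585],
       [-0.24578491, -0.4196125 , -0.87379353],
       [ 0.39693482,  0.77883001, -0.48566096]]), 't': array([-506.079552  ,   50.02374721, 1383.42272706])}
top {'K': array([[503.69852248,   0.        , 269.86576988],
       [  0.        , 503.69852248, 211.55338331],
       [  0.        ,   0.        ,   1.        ]]), 'k1': -0.054281617401057164, 'R': array([[-0.01213156, -0.99833   ,  0.05648043],
       [-0.98681579,  0.00283654, -0.1618226 ],
       [ 0.16139214, -0.05769894, -0.98520222]]), 't': array([-217.40323255,  483.47421589, 2021.93551111])}
```

```bash
python3 - <<'E'
import cv2
a=cv2.imread('pics/top0.png');cv2.imwrite('pics/top0b.png',cv2.resize(a,(800,600),interpolation=2))
E
```

```text
(no output)
```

View pics/top0.png

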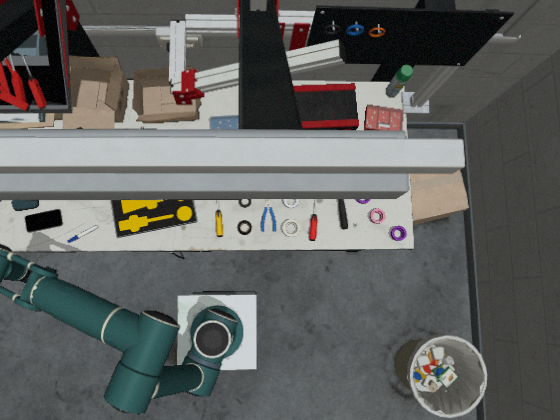

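View pics/scene0.png

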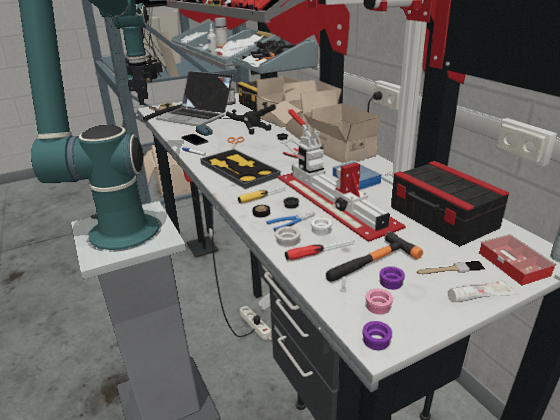

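The top view shows the yellow driver (219,222), black ring (245,228), another black ring (246,202), pliers (268,215), bright rings (290,228) and (290,202), and red driver (313,225). The tray is near (150,215), partly behind the bar. The scene view shows the tray complete at (240,167). It also shows the tape and black cup at (261,211) and (291,202), and the bright cups at (287,236) and (321,227).

```bash
cat > h.py <<'E'
import numpy as np, cv2
from rig import sensors, eyes
from scipy.spatial.transform import Rotation as Ro
def ray(c,px,z):
    px=np.atleast_2d(np.array(px,float)); d=(px-c['K'][:2,2])/c['K'][0,0]
    u=d.copy()
    for _ in range(20): u=d/(1+c['k1']*(u**2).sum(1,keepdims=True))
    w=np.c_[u,np.ones(len(u))]@c['R']; o=-c['R'].T@c['t']
    return (o+w*((z-o[2])/w[:,2:]))[:,:2]
def proj(c,X):
    q=np.atleast_2d(X)@c['R'].T+c['t'];u=q[:,:2]/q[:,2:];r=(u**2).sum(1,keepdims=True)
    return u*(1+c['k1']*r)*c['K'][0,0]+c['K'][:2,2]
def yaw(s): # direction of tool y (closing) in world
    v=Ro.from_quat(s['tcp_rot']).apply([0,1,0]); return np.arctan2(v[1],v[0])
def to(x,y,z,yw=None):
    """after turning so closing line is at yw (mod pi): shift in tool axes; prints turn"""
    s=sensors.sense(); a=yaw(s); t=0
    if yw is not None: t=-(((yw-a)+np.pi/2)%np.pi-np.pi/2)   # tool z down: + turn lowers world yaw
    b=a-t; d=np.array([x,y,z])-s['position']
    ty=np.array([np.cos(b),np.sin(b)]); tx=np.array([-ty[1],ty[0]]) ; tx=-tx if False else tx
    R=Ro.from_quat(s['tcp_rot']).apply([1,0,0])[:2]; 
    tx0=np.array([-np.sin(a),np.cos(a)]); sg=np.sign(R@tx0)
    print('pos',s['position'].round(1),'yaw',round(a,3),'q6',s['joint_pos'][5].round(2),'| turn',round(t,3),'then shift',round(sg*(tx@d[:2]),1),round(ty@d[:2],1),round(-d[2],1))
def shot(name,out=None):
    c=eyes.get_calibration(name); im=eyes.get_image(name)
    if out: cv2.imwrite(out,im[:,:,::-1])
    return im,c
E
python3 - <<'E'
from h import *
c=eyes.get_calibration('top')
P=dict(yellow=(219,222),ringA=(245,228),ringB=(246,202),pl=(268,215),brA=(290,228),brB=(290,202),red=(313,225))
for k,v in P.items(): print('top',k,ray(c,v,15).round())
c=eyes.get_calibration('scene')
P=dict(ringA=(261,211),ringB=(291,202),brA=(287,236),brB=(321,227),red=(300,253),tl=(202,158),tr=(250,149),rb=(280,178),b=(240,187),pl=(300,218))
for k,v in P.items(): print('scene',k,ray(c,v,24).round())
w=eyes.get_calibration('wrist');print(w['K'][0,0],-w['R'].T@w['t'],w['R'].round(2)); to(430,200,350,np.pi/2)
E
```

```text
top yellow [[444. -12.]]
top ringA [[ 418. -119.]]
top ringB [[ 527. -124.]]
top pl [[ 472. -215.]]
top brA [[ 417. -306.]]
top brB [[ 527. -308.]]
top red [[ 429. -402.]]
scene ringA [[ 412. -140.]]
scene ringB [[ 525. -134.]]
scene brA [[ 412. -317.]]
scene brB [[ 525. -323.]]
scene red [[ 402. -413.]]
scene tl [[395. 406.]]
scene tr [[610. 396.]]
scene rb [[582.  57.]]
scene b [[423.  61.]]
scene pl [[ 497. -244.]]
333.1834587204011 [166.2733328  657.89766346 383.55647164] [[ 0.35  0.94 -0.  ]
 [ 0.9  -0.33  0.29]
 [ 0.27 -0.1  -0.96]]
pos [236.1 631.7 237.5] yaw 1.213 q6 -0.04 | turn -0.358 then shift -193.9 -431.7 -112.5
```

Emit:
{"fn": "apply_moves", "kwargs": {
  "offset": [
    [0,0,-10],
    [0,0,-10],
    [0,0,-20],
    [-20,-30,-20],
    [-20,-36,-10],
    [-20,-36,-10],
    [-20,-36,0],
    [-20,-36,0],
    [-20,-36,0],
    [-20,-36,0],
    [-20,-36,0],
    [-20,-36,0]
  ],
  "turn": [-0.12,-0.12,-0.12,0,0,0,0,0,0,0,0,0],
  "fingers": -1
}}

```text
time: 1.1
position: [416.6, 313.9, 318.0]
tcp_rot: [-0.001, 1.0, -0.0, -0.0]
force: [1.1, -0.1, -0.4]
gripper_width: 88.2
gripper_force: 0.0
```

Emit:
{"fn": "apply_moves", "kwargs": {
  "offset": [
    [-10,-36,0],
    [0,-36,0],
    [0,-36,0],
    [0,0,0],
    [0,0,0]
  ],
  "turn": [0,0,0,0,0]
}}

```text
time: 1.52
position: [426.6, 206.3, 318.2]
tcp_rot: [0.001, 1.0, 0.0, -0.0]
force: [0.8, 0.5, 0.1]
gripper_width: 88.1
gripper_force: 0.0
```

```bash
python3 - <<'E'
from h import *
im,c=shot('wrist','pics/w1.png'); np.savez('w1.npz',im=im,**c); to(430,-250,320,np.pi/2)
E
```

```text
pos [426.6 207.5 318.2] yaw 1.571 q6 -1.17 | turn 0.0 then shift -3.4 -457.5 -1.8
```

View pics/w1.png

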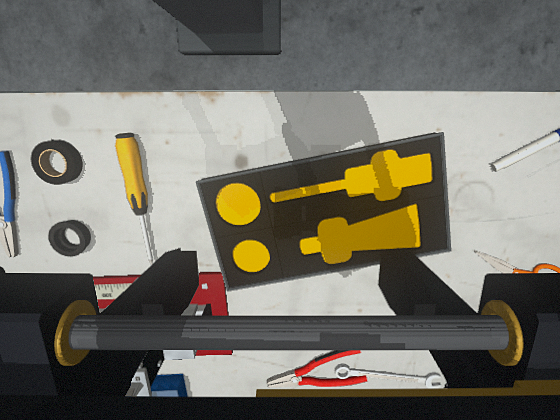

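The wrist view shows the tray with its large round cut-out at (239,203), small round at (251,256), driver cut-out at (365,178) and pliers cut-out at (370,233). Both long cut-outs have their handle ends to the right. The ring at (56,162) has a brown core, so it is the tape, and the ring at (71,237) is the black cup. Next I'll look over the tools.

Emit:
{"fn": "apply_moves", "kwargs": {
  "offset": [
    [0,-30,0],
    [0,-38,0],
    [0,-38,0],
    [0,-38,0],
    [0,-38,0],
    [0,-38,0],
    [0,-38,0],
    [0,-38,0],
    [0,-38,0],
    [0,-38,0],
    [0,-38,0],
    [0,-38,0]
  ],
  "turn": [0,0,0,0,0,0,0,0,0,0,0,0]
}}

```text
time: 2.57
position: [428.6, -240.8, 318.2]
tcp_rot: [-0.002, 1.0, 0.0, 0.0]
force: [0.3, -0.9, -0.6]
gripper_width: 88.0
gripper_force: 0.0
```

Emit:
{"fn": "apply_moves", "kwargs": {
  "offset": [
    [0,-10,0],
    [0,0,0],
    [0,0,0]
  ],
  "turn": [0,0,0]
}}

```text
time: 2.82
position: [428.3, -249.1, 317.8]
tcp_rot: [-0.001, 1.0, 0.001, -0.0]
force: [0.1, 0.2, 0.1]
gripper_width: 88.2
gripper_force: 0.0
```

```bash
python3 - <<'E'
from h import *
im,c=shot('wrist','pics/w2.png'); np.savez('w2.npz',im=im,**c); to(430,-250,320,np.pi/2)
z=np.load('w1.npz');im=z['im'];h=cv2.cvtColor(im,cv2.COLOR_RGB2HSV)
m=cv2.inRange(h,(20,120,60),(40,255,255))
m[:, :180]=0
n,l,st,ce=cv2.connectedComponentsWithStats(m)
for i in range(1,n):
    if st[i,4]>150:
        cn=cv2.findContours((l==i).astype(np.uint8),0,1)[0][0].reshape(-1,2)
        print(st[i],ce[i].round(1)); 
        w=ray(z,cn,11)
        print('  c',cv2.minAreaRect(w.astype(np.float32)))
C=ray(z,[(197,181),(444,133),(451,250),(227,289)],24);print(C.round(1),C.mean(0))
E
```

```text
pos [ 428.3 -248.5  318. ] yaw 1.574 q6 -2.15 | turn 0.004 then shift -1.7 -1.5 -2.0
[ 269  149  164   54 3890] [371.5 177.9]
  c ((451.5775146484375, 292.26348876953125), (71.58551025390625, 227.50607299804688), 10.41823959350586)
[ 216  183   45   42 1508] [237.7 203.6]
  c ((483.1867980957031, 135.7714385986328), (62.653038024902344, 60.438350677490234), 89.88097381591797)
[ 299  204  122   60 4193] [363.9 234.6]
  c ((533.2492065429688, 309.97186279296875), (73.46745300292969, 176.75343322753906), 9.488424301147461)
[232 239  38  33 966] [250.7 255.3]
  c ((562.647216796875, 151.00782775878906), (54.819698333740234, 51.90576934814453), 89.90338897705078)
[ 481  300   43   66 1135] [507.3 333.3]
  c ((702.573974609375, 556.0989990234375), (138.4685516357422, 56.70355224609375), 19.84464454650879)
[ 256  380  304   17 2392] [423.5 390.9]
  c ((814.001220703125, 415.2224426269531), (31.679983139038086, 528.1317138671875), 0.03995814919471741)
[[447.2  84. ]
 [384.  409.6]
 [549.3 441.8]
 [611.5 115.5]] [498.00200873 262.73476766]
```

View pics/w2.png

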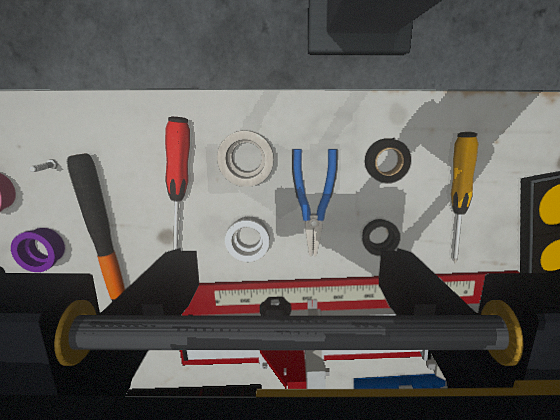

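In w2 the red driver's handle is at (177,160), with its butt towards the robot and its tip at about (178,250). The pliers have their handles at (297..335,150) and jaw tips at (312,250). The tape is at (387,159) and the yellow driver at (465,165).

Candidates:
- **Bright rings:** (246,158) is larger and sits nearer the robot. (248,239) is smaller and matches the 63 mm cup. I'll check both diameters by measurement and in a crop.
- **Black rings:** (387,159) has a brown core, so it is the tape. (380,237) is all black, so it is the cup.

```bash
cat >> h.py <<'E'
def big(m,x0=0,y0=0,x1=560,y1=420):
    k=np.zeros_like(m);k[y0:y1,x0:x1]=m[y0:y1,x0:x1]
    n,l,st,ce=cv2.connectedComponentsWithStats(k); i=1+st[1:,4].argmax()
    cn=max(cv2.findContours((l==i).astype(np.uint8),0,1)[0],key=len).reshape(-1,2)
    return cn
def hsv(im,lo,hi): return cv2.inRange(cv2.cvtColor(im,cv2.COLOR_RGB2HSV),lo,hi)
E
python3 - <<'E'
from h import *
z=np.load('w2.npz');im=z['im']
def rep(n,cn,h):
    w=ray(z,cn,h).astype(np.float32);e=cv2.fitEllipse(w);r=cv2.minAreaRect(w);print(n,len(cn),np.round(w.mean(0),1),'rect',[np.round(q,1) for q in r],'circ',[np.round(q,1) for q in cv2.minEnclosingCircle(w)])
red=cv2.bitwise_or(hsv(im,(0,150,60),(8,255,255)),hsv(im,(172,150,60),(180,255,255)))
rep('red',big(red,150,100,205,215),15)
rep('blue',big(hsv(im,(100,120,50),(125,255,255)),280,130,350,260),7)
g=cv2.cvtColor(im,cv2.COLOR_RGB2GRAY)
rep('blk',big((g<70).astype(np.uint8),355,200,402,262),16)
rep('tape',big((g<80).astype(np.uint8),355,125,420,190),19)
print('press',ray(eyes.get_calibration('scene'),[(311,170),(345,192),(375,228)],10).round())
cv2.imwrite('pics/cups.png',cv2.resize(im[110:275,195:430,::-1],None,fx=3.2,fy=3.2,interpolation=2))
E
```

```text
red 209 [ 423.  -399.3] rect [array([ 420.7, -398.1]), array([29.3, 98. ]), np.float64(84.2)] circ [array([ 420.2, -399.4]), np.float64(49.4)]
blue 150 [ 456.6 -192.9] rect [array([ 458.4, -193.3]), array([ 14.9, 102.5]), np.float64(81.8)] circ [array([ 458.2, -194.4]), np.float64(51.3)]
blk 137 [ 541.4 -108.1] rect [array([ 539.3, -112.1]), array([69.5, 56.5]), np.float64(5.8)] circ [array([ 540.5, -106.5]), np.float64(40.1)]
tape 128 [ 420.9 -114.5] rect [array([ 421.9, -114.7]), array([59.3, 60.6]), np.float64(5.4)] circ [array([ 421.7, -114.9]), np.float64(31.3)]
press [[ 735.   90.]
 [ 738. -140.]
 [ 676. -391.]]
```

View pics/cups.png

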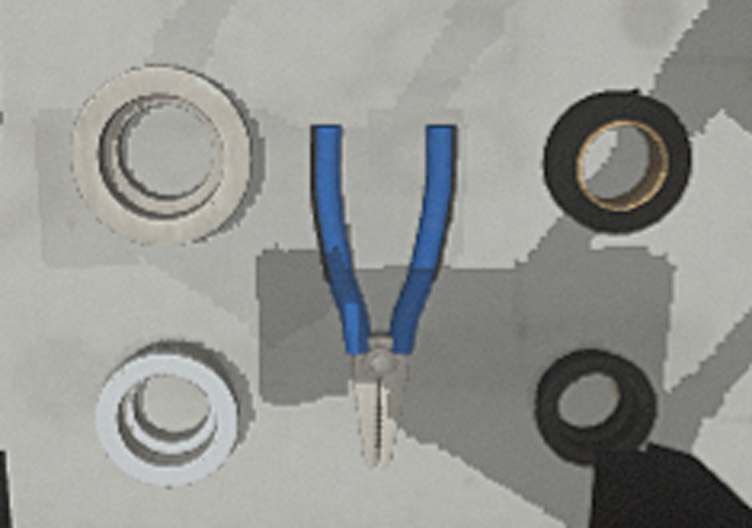

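The lower-left bright ring, at (248,239) in w2, is clearly smaller than the upper-left one, so it is cup_bright. The all-black ring at lower right is the black cup, and the upper right one with the brown core is tape. I'll approach the red driver now.

Emit:
{"fn": "apply_moves", "kwargs": {
  "offset": [
    [0,-20,10],
    [0,-30,25],
    [0,-30,30],
    [0,-30,30],
    [0,-30,30],
    [0,-10,30],
    [0,0,25],
    [0,0,10],
    [0,0,0],
    [0,0,0]
  ],
  "turn": [0,0,0,0,0,0,0,0,0,0]
}}

```text
time: 3.7
position: [428.8, -397.0, 130.4]
tcp_rot: [-0.002, 1.0, 0.0, -0.0]
force: [0.1, 0.7, 0.2]
gripper_width: 88.3
gripper_force: 0.0
```

```bash
cat > drv.py <<'E'
from h import *
import sys
im,c=shot('wrist',sys.argv[1]); np.savez(sys.argv[1][5:-4]+'.npz',im=im,**c)
red=cv2.bitwise_or(hsv(im,(0,150,50),(8,255,255)),hsv(im,(172,150,50),(180,255,255)))
cn=big(red); w=ray(c,cn,15).astype(np.float32)
print('rect',[np.round(q,1) for q in cv2.minAreaRect(w)], w.min(0),w.max(0)); to(427,-398,110,np.pi/2)
print(proj(c,[[427,-398,15]]))
E
python3 drv.py pics/d1.png
```

```text
rect [array([ 421.3, -399.1]), array([31.5, 98.9]), np.float64(83.0)] [ 370.96872 -416.7241 ] [ 470.86002 -379.84952]
pos [ 429.4 -397.9  131.7] yaw 1.575 q6 -2.37 | turn 0.004 then shift 2.4 -0.1 21.7
[[286.53130649 200.44305429]]
```

View pics/d1.png

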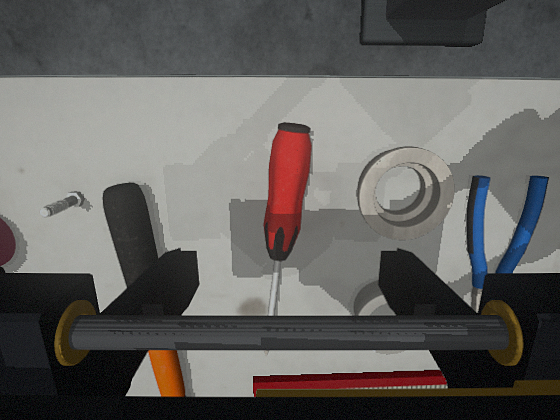

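The driver's butt is centred at about (295,127), the neck at (278,255), and the shank shows at (272,305).

```bash
python3 - <<'E'
from h import *
z=np.load('d1.npz')
p=ray(z,[(295,127),(288,185),(278,257),(272,305)],15);print(p.round(1))
im=z['im'];g=im.astype(int)
red=cv2.bitwise_or(hsv(im,(0,150,50),(8,255,255)),hsv(im,(172,150,50),(180,255,255)))
for r in (140,160,180,200,215):
    c=np.flatnonzero(red[r,240:330])+240; print(r,c.min(),c.max(),ray(z,[(c.min(),r),(c.max()+1,r)],15).mean(0).round(1))
E
```

```text
[[ 368.7 -391.7]
 [ 414.1 -396.9]
 [ 477.4 -405.2]
 [ 524.7 -410.8]]
140 273 308 [ 378.5 -394.7]
160 270 309 [ 394.  -395.4]
180 269 306 [ 410.  -396.9]
200 268 301 [ 426.6 -399.2]
215 265 300 [ 439.5 -400.9]
```

Emit:
{"fn": "apply_moves", "kwargs": {
  "offset": [
    [0,0,0],
    [0,-1,10],
    [0,0,25],
    [0,0,25],
    [0,0,25],
    [0,0,15],
    [0,0,10],
    [0,0,8],
    [0,0,5],
    [0,0,0],
    [0,0,0],
    [0,0,0]
  ],
  "turn": [0.12,0,0,0,0,0,0,0,0,0,0,0],
  "fingers": -0.14
}}

```text
time: 4.75
position: [428.7, -400.3, 8.2]
tcp_rot: [0.059, 0.998, -0.001, 0.001]
force: [-0.0, -0.6, 0.5]
gripper_width: 50.6
gripper_force: 0.0
```

```bash
cat > st.py <<'E'
from h import *
P=[];
for _ in range(3): s=sensors.sense(); P.append(s['position'])
print(np.round(P,1).tolist(),s['time'],s['force'].round(1),s['gripper_width'].round(1),round(yaw(s),3))
E
python3 st.py; python3 -c "
from h import *; to(429,-399.4,3,1.449)"
```

```text
pos [ 428.7 -400.3    8.2] yaw 1.453 q6 -2.25 | turn 0.004 then shift -0.2 0.9 5.2Traceback (most recent call last):
  File "st.py", line 4, in <module>
    print(np.round(P,1).tolist(),s['time'],s['force'].round(1),s['gripper_width'].round(1),round(yaw(s),3))
                                                               ^^^^^^^^^^^^^^^^^^^^^^^^
AttributeError: 'float' object has no attribute 'round'
```

Emit:
{"fn": "apply_moves", "kwargs": {
  "offset": [
    [0,0,3],
    [0,0,2],
    [0,0,0]
  ],
  "turn": [0,0,0]
}}

```text
time: 5.0
position: [427.8, -399.5, 1.9]
tcp_rot: [0.059, 0.998, 0.0, -0.0]
force: [0.1, -0.4, -0.5]
gripper_width: 50.3
gripper_force: 0.0
```

Emit:
{"fn": "apply_moves", "kwargs": {
  "offset": [
    [0,0,0],
    [0,0,0],
    [0,0,0],
    [0,0,0],
    [0,0,0],
    [0,0,0]
  ],
  "turn": [0,0,0,0,0,0],
  "fingers": 1,
  "newtons": 30
}}

```text
time: 5.5
position: [427.9, -399.6, 2.1]
tcp_rot: [0.059, 0.998, -0.0, 0.0]
force: [-0.5, 0.4, 0.2]
gripper_width: 30.7
gripper_force: 30.0
```

Emit:
{"fn": "apply_moves", "kwargs": {
  "offset": [
    [0,0,-5],
    [0,0,-15],
    [0,0,-25],
    [0,0,-25],
    [0,0,-25],
    [0,0,-20],
    [0,0,-10],
    [0,0,0],
    [0,0,0],
    [0,0,0],
    [0,0,0],
    [0,0,0]
  ],
  "turn": [0,0,0,0,0,0,0.06,0.12,0.12,0.12,0.12,0.12]
}}

```text
time: 6.5
position: [427.7, -399.2, 127.1]
tcp_rot: [0.382, 0.924, 0.0, -0.0]
force: [0.6, 0.3, -0.9]
gripper_width: 30.4
gripper_force: 30.0
```

Emit:
{"fn": "apply_moves", "kwargs": {
  "offset": [
    [0,0,0],
    [0,0,0],
    [0,0,0],
    [0,0,0],
    [0,0,0],
    [0,0,0]
  ],
  "turn": [0.12,0.12,0.12,0.12,0.12,0]
}}

```text
time: 7.0
position: [427.7, -399.3, 127.0]
tcp_rot: [0.637, 0.771, 0.0, -0.0]
force: [0.5, -0.3, -0.8]
gripper_width: 30.3
gripper_force: 30.0
```

```bash
python3 -c "
from h import *; to(442.6,338.6,120,0.19)"
```

```text
pos [ 427.7 -399.3  127. ] yaw 0.19 q6 -0.98 | turn 0.0 then shift 721.8 154.0 7.0
```

Emit:
{"fn": "apply_moves", "kwargs": {
  "offset": [
    [15,3,0],
    [30,6,0],
    [37,8,0],
    [37,8,0],
    [37,8,0],
    [37,8,0],
    [37,8,0],
    [37,8,0],
    [37,8,0],
    [37,8,0],
    [37,8,0],
    [37,8,0]
  ],
  "turn": [0,0,0,0,0,0,0,0,0,0,0,0]
}}

```text
time: 8.0
position: [434.5, 27.2, 127.2]
tcp_rot: [0.634, 0.773, 0.0, 0.0]
force: [1.0, -0.2, -0.2]
gripper_width: 30.7
gripper_force: 30.0
```

Emit:
{"fn": "apply_moves", "kwargs": {
  "offset": [
    [37,8,0],
    [37,8,0],
    [37,8,0],
    [37,8,0],
    [37,8,0],
    [37,8,0],
    [30,6,0],
    [20,4,0],
    [10,2,0],
    [0,0,0],
    [0,0,0]
  ],
  "turn": [0,0,0,0,0,0,0,0,0,0,0]
}}

```text
time: 8.92
position: [439.6, 312.8, 126.7]
tcp_rot: [0.635, 0.773, -0.001, 0.0]
force: [0.4, -0.7, -1.5]
gripper_width: 30.5
gripper_force: 30.0
```

```bash
python3 - <<'E'
from h import *; to(442.6,338.6,120,0.19)
im,c=shot('wrist','pics/d2.png'); np.savez('d2.npz',im=im,**c)
E
```

```text
pos [439.6 312.8 126.7] yaw 0.196 q6 0.38 | turn 0.006 then shift 24.8 7.9 6.7
```

View pics/d2.png

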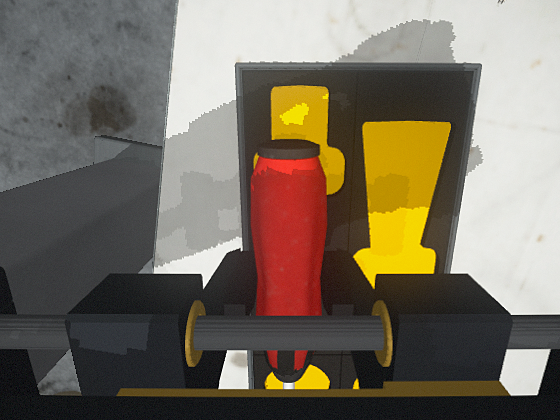

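The view shows the gripped driver aligned with the tray, its butt at (289,148). The tray's far corners are at (237,64) and (481,65). The driver cut-out's end is at (272..328,86) and the pliers' handle end at (363..451,122).

```bash
python3 - <<'E'
from h import *
z=np.load('d2.npz');im=z['im']
a=np.deg2rad(10.9)
C=ray(z,[(237,64),(481,65)],24);print('corners',C.round(1),np.degrees(np.arctan2(*(C[1]-C[0])[::-1])).round(1))
m=hsv(im,(20,120,60),(40,255,255))
for r in (100,115,130): 
    c=np.flatnonzero(m[r,255:345])+255; print(r,c.min(),c.max(),ray(z,[(c.min(),r),(c.max()+1,r)],11).round(1).tolist())
E=ray(z,[(300,86)],11);print('end',E)
print('handle butt axis',ray(z,[(289,150)],127-2+15-0).round(1))
O=-z['R'].T@z['t'];print('cam',O.round(1))
def blk(p,yaw,o): # pred
    R=np.array([[np.cos(yaw),-np.sin(yaw)],[np.sin(yaw),np.cos(yaw)]]);return np.array(p)+R@o
for t in (blk((451.1,294.4),a,[-21.5,95]),blk((451.1,294.4),a,[21.5,95]),blk((451.1,294.4),a,[0,112]),blk((498,262.7),a,[-84,165]),blk((498,262.7),a,[84,165])): print(t.round(1))
E
```

```text
corners [[384.4 407.2]
 [550.6 439.9]] 11.1
100 270 328 [[410.3, 388.3], [453.7, 396.9]]
115 271 335 [[413.0, 377.7], [461.3, 387.3]]
130 271 342 [[415.0, 366.8], [469.2, 377.6]]
end [[430.34601905 402.34010927]]
handle butt axis [[428.5 370.1]]
cam [425.3 386.  272.7]
[412.  383.6]
[454.2 391.8]
[429.9 404.4]
[384.3 408.8]
[549.3 440.6]
```

Emit:
{"fn": "apply_moves", "kwargs": {
  "offset": [
    [14,4,0],
    [13,4,5],
    [1,0,15],
    [0,0,20],
    [0,0,20],
    [0,0,15],
    [0,0,8],
    [0,0,2],
    [0,0,0],
    [0,0,0]
  ],
  "turn": [0,0,0,0,0,0,0,0,0,0]
}}

```text
time: 9.8
position: [443.6, 342.7, 42.7]
tcp_rot: [0.636, 0.772, 0.001, 0.0]
force: [-0.1, -0.3, -1.3]
gripper_width: 30.4
gripper_force: 30.0
```

```bash
sed -i "s/s\['gripper_width'\].round(1)/round(s['gripper_width'],1)/;s/print(np.round(P,1).tolist(),s\['time'\]/print(np.mean(P,0).round(1),s['time']/" st.py; python3 - <<'E'
from h import *; to(442.2,341.4,15,0.192)
im,c=shot('wrist','pics/d3.png'); np.savez('d3.npz',im=im,**c)
E
```

```text
pos [443.6 342.7  42.7] yaw 0.193 q6 0.42 | turn 0.001 then shift -1.0 -1.7 27.7
```

View pics/d3.png

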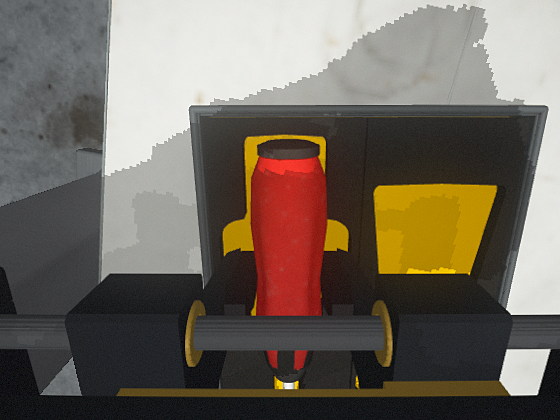

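The handle's butt is at (289,150) and sits inside the cut-out, which spans (246..327,145). I'll compute the lateral offset.

```bash
python3 - <<'E'
from h import *
z=np.load('d3.npz');a=.192;Y=np.array([-np.sin(a),np.cos(a)]);X=np.array([np.cos(a),np.sin(a)])
T=np.array([443.6,342.7])
f=lambda px,h:[( (p-T)@X).round(1).item() for p in ray(z,px,h)]+['|']+[((p-T)@Y).round(1).item() for p in ray(z,px,h)]
print('cut sides z11',f([(245,160),(327,160)],11)); print('notch',f([(223,235),(348,235)],11)); print('end',f([(285,136)],11))
print('tray corners',f([(190,106),(548,107)],24),ray(z,[(190,106),(548,107)],24))
print('butt',f([(289,142)],42.7-2+15+10),f([(258,150),(320,150)],42.7-2+15))
m=hsv(z['im'],(20,120,60),(40,255,255))
for r in (150,230,240): c=np.flatnonzero(m[r,200:360])+200;print(r,c.min(),c.max())
E
```

```text
cut sides z11 [-23.2, 20.6, '|', 47.5, 47.6]
notch [-37.4, 34.1, '|', 4.6, 4.6]
end [-1.8, '|', 60.1]
tray corners [-46.8, 124.2, '|', 75.2, 75.3] [[383.36322284 407.55226288]
 [551.1162633  440.28213199]]
butt [0.1, '|', 62.4] [-12.1, 12.5, '|', 58.3, 58.3]
150 245 325
230 223 347
240 222 348
```

Emit:
{"fn": "apply_moves", "kwargs": {
  "offset": [
    [-2.5,-1.5,0],
    [0,0,5],
    [0,0,8],
    [0,0,7],
    [0,0,4],
    [0,0,2],
    [0,0,1],
    [0,0,0],
    [0,0,0]
  ],
  "turn": [0,0,0,0,0,0,0,0,0]
}}

```text
time: 10.6
position: [442.0, 339.5, 15.0]
tcp_rot: [0.636, 0.772, 0.0, -0.0]
force: [0.4, -0.8, -1.4]
gripper_width: 30.6
gripper_force: 30.0
```

```bash
python3 st.py
```

```text
[442.  339.5  15. ] 10.6 [ 0.4 -0.8 -1.4] 30.6 0.193
```

Emit:
{"fn": "apply_moves", "kwargs": {
  "offset": [
    [0,0,1],
    [0,0,0.7],
    [0,0,0]
  ],
  "turn": [0,0,0]
}}

```text
time: 10.85
position: [442.0, 339.5, 13.3]
tcp_rot: [0.636, 0.772, 0.0, 0.0]
force: [-0.1, 0.3, -0.8]
gripper_width: 30.5
gripper_force: 30.0
```

Emit:
{"fn": "apply_moves", "kwargs": {
  "offset": [
    [0,0,0.5],
    [0,0,0.5],
    [0,0,0]
  ],
  "turn": [0,0,0]
}}

```text
time: 11.1
position: [442.1, 339.5, 13.0]
tcp_rot: [0.636, 0.772, 0.0, 0.0]
force: [-1.5, -1.7, 4.4]
gripper_width: 30.5
gripper_force: 30.0
```

Emit:
{"fn": "apply_moves", "kwargs": {
  "offset": [
    [0,0,0],
    [0,0,0],
    [0,0,0],
    [0,0,0],
    [0,0,-5],
    [0,0,-10],
    [0,0,-20],
    [0,0,-25],
    [0,0,-25],
    [0,0,-20],
    [0,0,0]
  ],
  "turn": [0,0,0,0,0,0,0,0,0,0,0],
  "fingers": 0.2
}}

```text
time: 12.02
position: [445.2, 341.7, 123.4]
tcp_rot: [0.636, 0.772, 0.005, 0.001]
force: [0.6, -0.1, 1.2]
gripper_width: 35.4
gripper_force: 0.0
```

```bash
python3 - <<'E'
from h import *; to(455,-195,125,np.pi/2)
im,c=shot('wrist','pics/d4.png'); np.savez('d4.npz',im=im,**c)
E
```

```text
pos [445.2 341.7 123.4] yaw 0.193 q6 0.42 | turn -1.378 then shift -9.8 -536.7 -1.6
```

View pics/d4.png

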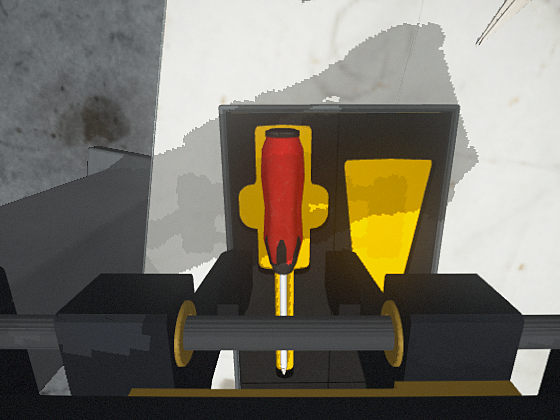

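The driver lies fully down in its cut-out, with the handle at (283,200) and the tip at (284,372). The pliers are next.

```bash
python3 - <<'E'
from h import *
z=np.load('w2.npz')
p=ray(z,[(297.2,149.4),(332.8,149.4),(313.75,222.5),(312.5,255.3)],10);print(p.round(1))
m=(p[0]+p[1])/2; d=m-p[3]; print(np.linalg.norm(d)); d/=np.linalg.norm(d);print('yaxis',d.round(3)); o=(m+p[3])/2;g=o-36*d;print('grip',g.round(1), 'pivot y',(p[2]-o)@d)
print('bright',ray(z,[(195+168/3.2,110+413/3.2)],30),'black',ray(z,[(195+595/3.2,110+407/3.2)],20))
E
```

```text
[[ 408.2 -235.8]
 [ 408.1 -187.6]
 [ 512.9 -210.8]
 [ 564.6 -211.4]]
156.37538022319808
yaxis [-1.    -0.002]
grip [ 522.4 -211.5] pivot y -26.51855822716204
bright [[ 530.53447204 -304.66801839]] black [[ 531.56346479 -114.74428003]]
```

Emit:
{"fn": "apply_moves", "kwargs": {
  "offset": [
    [0,0,-20],
    [0,0,-20],
    [0,0,0],
    [0,0,0],
    [0,0,0],
    [0,0,0],
    [0,0,0],
    [0,0,0],
    [0,0,0],
    [0,0,0],
    [0,0,0],
    [0,0,0]
  ],
  "turn": [0,-0.12,-0.12,-0.12,-0.12,-0.12,-0.12,-0.12,-0.12,-0.12,-0.12,-0.12],
  "fingers": -0.2
}}

```text
time: 13.07
position: [441.0, 338.8, 155.7]
tcp_rot: [0.026, 1.0, -0.001, -0.001]
force: [0.0, -1.2, 0.7]
gripper_width: 53.0
gripper_force: 0.0
```

Emit:
{"fn": "apply_moves", "kwargs": {
  "offset": [
    [0,-15,0],
    [0,-30,0],
    [0,-38,0],
    [0,-38,0],
    [0,-38,0],
    [0,-38,0],
    [0,-38,0],
    [0,-38,0],
    [0,-38,0],
    [0,-38,0],
    [0,-38,0],
    [0,-38,0]
  ],
  "turn": [-0.06,0,0,0,0,0,0,0,0,0,0,0]
}}

```text
time: 14.07
position: [440.6, -87.1, 156.2]
tcp_rot: [-0.001, 1.0, 0.0, -0.001]
force: [0.9, -0.5, 0.3]
gripper_width: 53.3
gripper_force: 0.0
```

Emit:
{"fn": "apply_moves", "kwargs": {
  "offset": [
    [0,-38,0],
    [0,-38,0],
    [0,-20,0],
    [0,-10,0],
    [0,0,0],
    [0,0,0]
  ],
  "turn": [0,0,0,0,0,0]
}}

```text
time: 14.57
position: [441.5, -190.9, 156.4]
tcp_rot: [-0.001, 1.0, 0.001, -0.001]
force: [0.4, 0.3, 0.0]
gripper_width: 52.9
gripper_force: 0.0
```

Emit:
{"fn": "apply_moves", "kwargs": {
  "offset": [
    [-15,-6,10],
    [-25,-8,16],
    [-20,-6,15],
    [-4,0,5],
    [0,0,0],
    [0,0,0]
  ],
  "turn": [0,0,0,0,0,0]
}}

```text
time: 15.07
position: [505.3, -209.6, 110.7]
tcp_rot: [-0.002, 1.0, 0.001, -0.001]
force: [-0.0, 0.3, -0.9]
gripper_width: 52.7
gripper_force: 0.0
```

```bash
python3 - <<'E'
from h import *; to(522.4,-211.5,3,np.pi/2)
im,c=shot('wrist','pics/p1.png'); np.savez('p1.npz',im=im,**c)
E
```

```text
pos [ 505.3 -209.6  110.7] yaw 1.575 q6 -2.01 | turn 0.004 then shift -17.1 -1.9 107.7
```

View pics/p1.png

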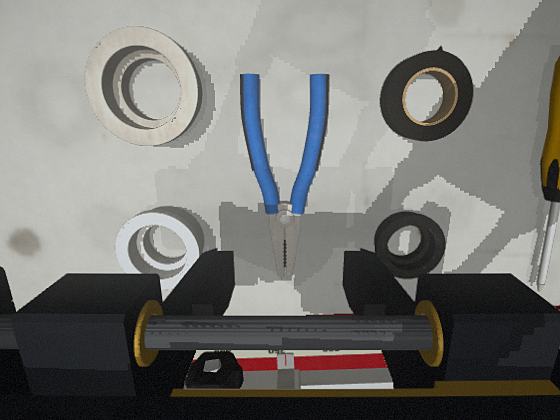

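The pliers' handle ends are at (250,74) and (319,74), the pivot at (285,217) and the tip at (286,279). The small bright cup's rim is at (116..203, top 206), and the black cup at (374..446, 210..280).

```bash
python3 - <<'E'
from h import *
z=np.load('p1.npz')
p=ray(z,[(250,74),(319,74),(285,217),(286,279)],10);print(p.round(1))
m=(p[0]+p[1])/2; d=m-p[3]; print(np.linalg.norm(d)); d/=np.linalg.norm(d);print('yaxis',d.round(4))
print('by pivot',(p[2]-10*d).round(1),'by ends',((m+p[3])/2-36*d).round(1))
to(*(p[2]-10*d),3,np.pi/2)
g=cv2.cvtColor(z['im'],cv2.COLOR_RGB2GRAY)
cn=big((g<62).astype(np.uint8),365,200,455,290);w=ray(z,cn,20).astype(np.float32);print('blk',w.min(0),w.max(0))
print('br',ray(z,[(116,237),(203,237),(158,206)],30).round(1),'bk',ray(z,[(374,245),(446,245),(410,210),(410,280)],20).round(1))
E
```

```text
[[ 408.5 -236.1]
 [ 408.2 -188.3]
 [ 512.6 -211.6]
 [ 566.6 -210.7]]
158.2057524709711
yaxis [-1.     -0.0091]
by pivot [ 522.6 -211.6] by ends [ 523.5 -211.1]
pos [ 505.5 -210.   111.3] yaw 1.574 q6 -2.01 | turn 0.004 then shift -17.1 -1.6 108.3
blk [ 505.03738 -149.71606] [569.97034 -75.25305]
br [[ 521.8 -335.2]
 [ 521.6 -271.4]
 [ 498.1 -301.8]] bk [[ 531.7 -143.1]
 [ 531.6  -87.2]
 [ 503.5 -118.3]
 [ 561.8 -111.9]]
```

Emit:
{"fn": "apply_moves", "kwargs": {
  "offset": [
    [-10,-1,5],
    [-7,-0.5,15],
    [0,0,25],
    [0,0,25],
    [0,0,18],
    [0,0,10],
    [0,0,5],
    [0,0,2],
    [0,0,0],
    [0,0,0]
  ],
  "turn": [0,0,0,0,0,0,0,0,0,0]
}}

```text
time: 15.95
position: [524.3, -213.4, 7.6]
tcp_rot: [-0.001, 1.0, -0.0, 0.001]
force: [-0.7, -0.7, 0.0]
gripper_width: 52.7
gripper_force: 0.0
```

```bash
python3 st.py
```

```text
[ 524.3 -213.4    7.6] 15.95 [-0.7 -0.7  0. ] 52.7 1.573
```

Emit:
{"fn": "apply_moves", "kwargs": {
  "offset": [
    [0,1.5,2.5],
    [0,0,2],
    [0,0,0.5],
    [0,0,0]
  ],
  "turn": [0,0,0,0]
}}

```text
time: 16.28
position: [523.2, -211.4, 1.4]
tcp_rot: [-0.001, 1.0, -0.0, 0.0]
force: [0.8, -0.8, 0.3]
gripper_width: 53.0
gripper_force: 0.0
```

Emit:
{"fn": "apply_moves", "kwargs": {
  "offset": [
    [0,0,0],
    [0,0,0],
    [0,0,0],
    [0,0,0],
    [0,0,0],
    [0,0,0]
  ],
  "turn": [0,0,0,0,0,0],
  "fingers": 1,
  "newtons": 30
}}

```text
time: 16.78
position: [523.3, -211.5, 1.3]
tcp_rot: [-0.001, 1.0, -0.0, 0.0]
force: [0.4, 0.1, 0.3]
gripper_width: 24.0
gripper_force: 30.0
```

Emit:
{"fn": "apply_moves", "kwargs": {
  "offset": [
    [0,0,-5],
    [0,0,-15],
    [0,0,-25],
    [0,0,-30],
    [0,0,-30],
    [0,0,-25],
    [0,0,-10],
    [0,0,0],
    [0,0,0],
    [0,0,0],
    [0,0,0],
    [0,0,0]
  ],
  "turn": [0,0,0,0,0,0,0.12,0.12,0.12,0.12,0.12,0.12]
}}

```text
time: 17.78
position: [522.8, -211.2, 141.3]
tcp_rot: [0.354, 0.935, 0.0, -0.0]
force: [-0.5, -0.9, -1.0]
gripper_width: 23.7
gripper_force: 30.0
```

Emit:
{"fn": "apply_moves", "kwargs": {
  "offset": [
    [0,0,0],
    [0,0,0],
    [0,0,0],
    [0,0,0],
    [0,0,0],
    [0,0,0],
    [0,0,0]
  ],
  "turn": [0.12,0.12,0.12,0.12,0.12,0.06,0]
}}

```text
time: 18.37
position: [522.8, -211.2, 141.2]
tcp_rot: [0.636, 0.771, -0.0, -0.0]
force: [0.1, 0.3, -1.7]
gripper_width: 24.0
gripper_force: 30.0
```

```bash
python3 -c "
from h import *; to(536.7,271.4,130,0.192)"
```

```text
pos [ 522.8 -211.2  141.2] yaw 0.192 q6 -0.62 | turn -0.0 then shift 471.1 105.7 11.2
```

Emit:
{"fn": "apply_moves", "kwargs": {
  "offset": [
    [15,3,0],
    [30,7,0],
    [36,8,0],
    [36,8,0],
    [36,8,0],
    [36,8,0],
    [36,8,0],
    [36,8,0],
    [36,8,0],
    [36,8,0],
    [36,8,0],
    [36,8,0]
  ],
  "turn": [0,0,0,0,0,0,0,0,0,0,0,0]
}}

```text
time: 19.37
position: [532.7, 205.8, 141.3]
tcp_rot: [0.635, 0.773, -0.0, -0.0]
force: [0.8, -0.6, -1.7]
gripper_width: 24.0
gripper_force: 30.0
```

Emit:
{"fn": "apply_moves", "kwargs": {
  "offset": [
    [30,8,10],
    [25,6,20],
    [11,2,25],
    [0,0,20],
    [0,0,10],
    [0,0,0],
    [0,0,0]
  ],
  "turn": [0,0,0,0,0,0,0]
}}

```text
time: 19.95
position: [536.1, 271.0, 55.9]
tcp_rot: [0.635, 0.772, -0.001, -0.0]
force: [0.6, -0.5, -1.3]
gripper_width: 23.7
gripper_force: 30.0
```

```bash
python3 - <<'E'
from h import *; to(536.7,271.4,14.4,0.192)
im,c=shot('wrist','pics/p2.png'); np.savez('p2.npz',im=im,**c)
E
```

```text
pos [536.1 271.   55.9] yaw 0.194 q6 0.23 | turn 0.002 then shift 0.3 0.7 41.5
```

View pics/p2.png

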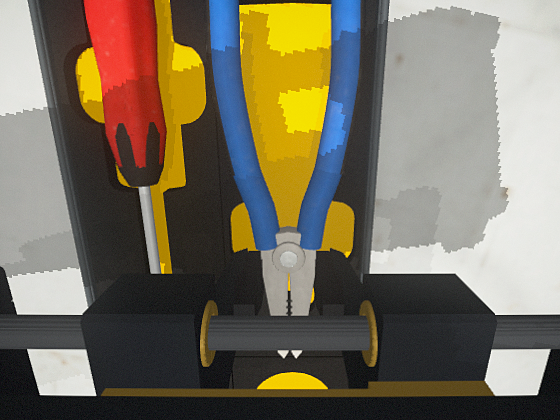

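The pliers are held over their cut-out with the pivot at (289,257). The notch spans (232..355,235), with its upper edge at row ~202.

```bash
python3 - <<'E'
from h import *
z=np.load('p2.npz');a=.192;Y=np.array([-np.sin(a),np.cos(a)]);X=np.array([np.cos(a),np.sin(a)])
T=np.array([536.1,271.0])
f=lambda px,h:[(round((p-T)@X,1),round((p-T)@Y,1)) for p in ray(z,px,h)]
m=hsv(z['im'],(20,120,60),(40,255,255))
for r in (215,225,235):
    c=np.flatnonzero(m[r,220:365])+220;print('notch',r,c.min(),c.max(),f([(c.min(),r),(c.max()+1,r)],13))
print('notch +y edge (-16)',f([(240,203),(347,203)],13),'end',f([(285,4)],13),'right top',f([(331,6)],13))
dz=55.9-1.35
print('pivot',f([(289,257)],dz+13),'handle inner/outer r100',f([(217,100),(242,100),(331,100),(357,100)],dz+8),'r180',f([(236,180),(263,180),(312,180),(341,180)],dz+8))
print('tray walls z24',f([(34,20),(389,20)],24))
E
```

```text
notch 215 231 354 [(np.float64(-34.4), np.float64(12.9)), (np.float64(39.6), np.float64(13.1))]
notch 225 231 353 [(np.float64(-34.7), np.float64(6.5)), (np.float64(39.3), np.float64(6.7))]
notch 235 231 353 [(np.float64(-35.0), np.float64(0.1)), (np.float64(39.7), np.float64(0.3))]
notch +y edge (-16) [(np.float64(-28.7), np.float64(20.3)), (np.float64(34.4), np.float64(20.5))] end [(np.float64(-2.1), np.float64(124.5))] right top [(np.float64(21.1), np.float64(123.6))]
pivot [(np.float64(0.3), np.float64(11.3))] handle inner/outer r100 [(np.float64(-28.7), np.float64(77.3)), (np.float64(-18.7), np.float64(77.3)), (np.float64(16.8), np.float64(77.4)), (np.float64(27.2), np.float64(77.4))] r180 [(np.float64(-22.4), np.float64(44.7)), (np.float64(-10.9), np.float64(44.8)), (np.float64(10.0), np.float64(44.8)), (np.float64(22.3), np.float64(44.9))]
tray walls z24 [(np.float64(-123.4), np.float64(115.4)), (np.float64(47.9), np.float64(114.9))]
```

Emit:
{"fn": "apply_moves", "kwargs": {
  "offset": [
    [0,2.1,0],
    [0,0,6],
    [0,0,10],
    [0,0,10],
    [0,0,5],
    [0,0,3],
    [0,0,2],
    [0,0,1],
    [0,0,0],
    [0,0,0]
  ],
  "turn": [0.012,0,0,0,0,0,0,0,0,0]
}}

```text
time: 20.83
position: [538.7, 271.5, 19.3]
tcp_rot: [0.64, 0.768, -0.0, -0.0]
force: [-0.6, -0.5, -1.1]
gripper_width: 23.8
gripper_force: 30.0
```

```bash
python3 st.py; python3 - <<'E'
from h import *
im,c=shot('wrist','pics/p3.png'); np.savez('p3.npz',im=im,**c)
E
```

```text
[538.7 271.5  19.3] 20.8333 [-0.6 -0.5 -1.1] 23.8 0.181
```

View pics/p3.png

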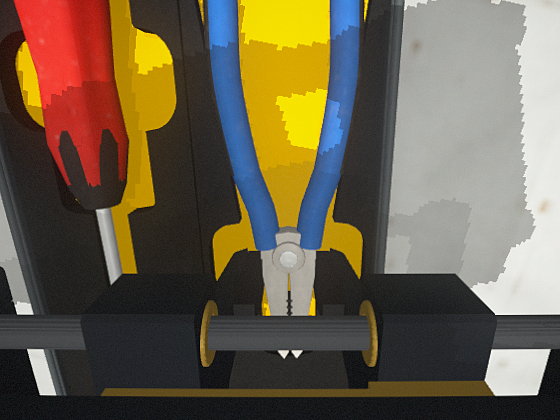

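The notch (214..362) is centred on the pivot (289,255), and the handles lie over the yellow. I'll lower it.

Emit:
{"fn": "apply_moves", "kwargs": {
  "offset": [
    [0,0,1],
    [0,0,1.2],
    [0,0,1.2],
    [0,0,0.6],
    [0,0,0]
  ],
  "turn": [-0.008,0,0,0,0]
}}

```text
time: 21.3
position: [539.0, 271.7, 15.2]
tcp_rot: [0.637, 0.771, 0.0, -0.0]
force: [-0.7, -0.6, -1.2]
gripper_width: 24.0
gripper_force: 30.0
```

Emit:
{"fn": "apply_moves", "kwargs": {
  "offset": [
    [0,0,0.5],
    [0,0,0.5],
    [0,0,0]
  ],
  "turn": [0,0,0]
}}

```text
time: 21.55
position: [539.1, 271.7, 14.4]
tcp_rot: [0.637, 0.771, 0.0, 0.0]
force: [-1.0, -0.3, -0.4]
gripper_width: 24.1
gripper_force: 30.0
```

Emit:
{"fn": "apply_moves", "kwargs": {
  "offset": [
    [0,0,0.5],
    [0,0,0.5],
    [0,0,0]
  ],
  "turn": [0,0,0]
}}

```text
time: 21.8
position: [539.2, 271.7, 14.1]
tcp_rot: [0.637, 0.771, 0.0, 0.0]
force: [-2.4, -1.5, 4.5]
gripper_width: 23.4
gripper_force: 30.0
```

Emit:
{"fn": "apply_moves", "kwargs": {
  "offset": [
    [0,0,0],
    [0,0,0],
    [0,0,0],
    [0,0,0],
    [0,0,-5],
    [0,0,-10],
    [0,0,-20],
    [0,0,-30],
    [0,0,-30],
    [0,0,-20],
    [0,0,-10],
    [0,0,0]
  ],
  "turn": [0,0,0,0,0,0,0,0,0,0,0,0],
  "fingers": 0.27
}}

```text
time: 22.8
position: [541.1, 272.6, 142.2]
tcp_rot: [0.637, 0.771, 0.003, 0.001]
force: [-0.4, 0.6, 0.5]
gripper_width: 32.1
gripper_force: 0.0
```

```bash
python3 - <<'E'
from h import *; to(520,-303.3,140,np.pi/2)
im,c=shot('wrist','pics/p4.png'); np.savez('p4.npz',im=im,**c)
E
```

```text
pos [541.1 272.6 142.2] yaw 0.189 q6 0.24 | turn -1.382 then shift 21.1 -575.9 2.2
```

View pics/p4.png

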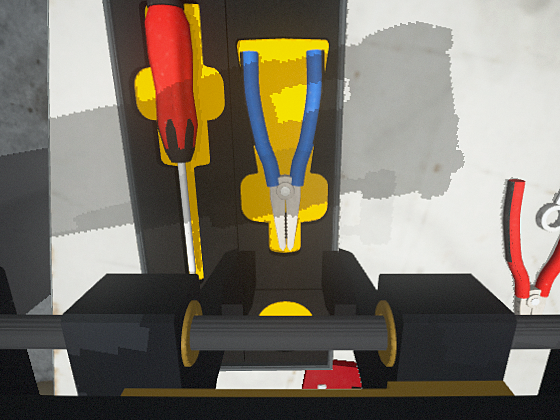

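The pliers are seated: the handles at (250,60) and (313,60) are inside the cut-out and the tips are at (286,245). Next is the small bright cup.

Emit:
{"fn": "apply_moves", "kwargs": {
  "offset": [
    [0,0,0],
    [0,0,0],
    [0,0,0],
    [0,0,0],
    [0,0,0],
    [0,0,0],
    [0,0,0],
    [0,0,0],
    [0,0,0],
    [0,0,0],
    [0,0,0],
    [0,0,0]
  ],
  "turn": [-0.12,-0.12,-0.12,-0.12,-0.12,-0.12,-0.12,-0.12,-0.12,-0.12,-0.12,-0.06],
  "fingers": -1
}}

```text
time: 23.85
position: [537.3, 270.8, 135.4]
tcp_rot: [-0.002, 1.0, -0.001, -0.002]
force: [0.2, 0.7, -0.4]
gripper_width: 88.1
gripper_force: 0.0
```

Emit:
{"fn": "apply_moves", "kwargs": {
  "offset": [
    [0,-20,0],
    [0,-30,0],
    [0,-38,0],
    [0,-38,0],
    [1,-38,0],
    [1,-38,0],
    [1,-38,0],
    [1,-38,0],
    [1,-38,0],
    [1,-38,0],
    [1,-38,0],
    [1,-38,0]
  ],
  "turn": [0,0,0,0,0,0,0,0,0,0,0,0]
}}

```text
time: 24.85
position: [528.1, -159.6, 135.8]
tcp_rot: [0.001, 1.0, 0.001, -0.002]
force: [0.9, -0.6, -0.2]
gripper_width: 88.2
gripper_force: 0.0
```

Emit:
{"fn": "apply_moves", "kwargs": {
  "offset": [
    [1,-38,0],
    [1,-38,0],
    [1,-30,0],
    [0,-20,0],
    [0,-10,0],
    [0,0,0]
  ],
  "turn": [0,0,0,0,0,0]
}}

```text
time: 25.35
position: [525.7, -295.6, 136.2]
tcp_rot: [0.002, 1.0, 0.001, -0.001]
force: [0.1, -0.2, 0.2]
gripper_width: 88.3
gripper_force: 0.0
```

```bash
python3 - <<'E'
from h import *; to(530,-303.7,15,np.pi/2)
im,c=shot('wrist','pics/b1.png'); np.savez('b1.npz',im=im,**c)
# rim: bright white pixels near the predicted centre, top plane z=30
p=proj(c,[[530,-303.7,30],[498.5,-303.7,30],[530,-335,30],[530,-272,30]]).round(0);print(p.tolist())
h=cv2.cvtColor(im,cv2.COLOR_RGB2HSV);print([im[int(b),int(a)].tolist() for a,b in p+[[0,6],[0,6],[6,0],[-6,0]]], im[150,300].tolist())
E
```

```text
pos [ 525.7 -295.6  136.2] yaw 1.567 q6 -2.12 | turn -0.004 then shift -4.3 -8.1 121.2
[[278.0, 211.0], [277.0, 172.0], [238.0, 212.0], [317.0, 211.0]]
[[104, 105, 99], [133, 133, 131], [131, 133, 126], [175, 180, 181]] [161, 162, 156]
```

```bash
python3 - <<'E'
from h import *
z=np.load('b1.npz');g=cv2.GaussianBlur(cv2.cvtColor(z['im'],cv2.COLOR_RGB2GRAY),(3,3),0)[150:270,210:350]
for h in cv2.HoughCircles(g,cv2.HOUGH_GRADIENT,1,8,param1=80,param2=12,minRadius=34,maxRadius=46)[0][:4]: print(h+[210,150,0],ray(z,[h[:2]+[210,150]],30).round(1))
E
```

```text
[273.5 213.5  38.5] [[ 531.8 -306.9]]
[270.5        222.5         45.40000153] [[ 539.3 -309.5]]
[278.5        220.5         44.29999924] [[ 537.7 -303. ]]
[266.5        204.5         39.90000153] [[ 524.3 -312.3]]
```

Emit:
{"fn": "apply_moves", "kwargs": {
  "offset": [
    [-3,-5,0],
    [-2,-4,10],
    [0,0,25],
    [0,0,30],
    [0,0,25],
    [0,0,15],
    [0,0,8],
    [0,0,4],
    [0,0,0],
    [0,0,0]
  ],
  "turn": [0,0,0,0,0,0,0,0,0,0]
}}

```text
time: 26.23
position: [532.8, -303.4, 22.1]
tcp_rot: [0.001, 1.0, -0.0, 0.001]
force: [-0.5, 0.1, 0.0]
gripper_width: 88.5
gripper_force: 0.0
```

Adjusting slightly, then closing gently.

Emit:
{"fn": "apply_moves", "kwargs": {
  "offset": [
    [1.5,-1,3],
    [0,0,3],
    [0,0,0]
  ],
  "turn": [0,0,0]
}}

```text
time: 26.48
position: [530.6, -304.7, 15.7]
tcp_rot: [0.001, 1.0, -0.0, 0.0]
force: [-0.2, 0.4, -0.1]
gripper_width: 88.2
gripper_force: 0.0
```

Emit:
{"fn": "apply_moves", "kwargs": {
  "offset": [
    [0,0,0],
    [0,0,0],
    [0,0,0],
    [0,0,0],
    [0,0,0],
    [0,0,0]
  ],
  "turn": [0,0,0,0,0,0],
  "fingers": 1,
  "newtons": 20
}}

```text
time: 26.98
position: [530.6, -304.5, 15.5]
tcp_rot: [0.001, 1.0, -0.0, 0.0]
force: [0.3, -0.8, 1.9]
gripper_width: 61.4
gripper_force: 20.0
```

Emit:
{"fn": "apply_moves", "kwargs": {
  "offset": [
    [0,0,-5],
    [0,0,-15],
    [0,0,-25],
    [0,0,-30],
    [0,0,-25],
    [0,0,-15],
    [0,0,0],
    [0,0,0],
    [0,0,0],
    [0,0,0],
    [0,0,0],
    [0,0,0]
  ],
  "turn": [0,0,0,0,0,0,0.12,0.12,0.12,0.12,0.12,0.12]
}}

```text
time: 27.98
position: [530.1, -304.1, 130.3]
tcp_rot: [0.356, 0.935, 0.0, -0.0]
force: [-0.4, 0.5, -0.8]
gripper_width: 61.1
gripper_force: 20.0
```

Emit:
{"fn": "apply_moves", "kwargs": {
  "offset": [
    [0,0,0],
    [0,0,0],
    [0,0,0],
    [0,0,0],
    [0,0,0],
    [0,0,0],
    [0,0,0]
  ],
  "turn": [0.12,0.12,0.12,0.12,0.12,0.06,0]
}}

```text
time: 28.57
position: [530.2, -304.1, 130.2]
tcp_rot: [0.638, 0.77, 0.0, -0.0]
force: [0.1, -0.0, -0.7]
gripper_width: 61.2
gripper_force: 20.0
```

```bash
python3 -c "
from h import *; to(482.6,135.5,130,0.192)"
```

```text
pos [ 530.2 -304.1  130.2] yaw 0.188 q6 -0.75 | turn -0.004 then shift 440.6 37.2 0.2
```

Emit:
{"fn": "apply_moves", "kwargs": {
  "offset": [
    [15,1,0],
    [30,3,0],
    [36,3,0],
    [36,3,0],
    [36,3,0],
    [36,3,0],
    [36,3,0],
    [36,3,0],
    [36,3,0],
    [36,3,0],
    [36,3,0],
    [36,3,0]
  ],
  "turn": [0,0,0,0,0,0,0,0,0,0,0,0]
}}

```text
time: 29.57
position: [486.2, 102.1, 130.5]
tcp_rot: [0.636, 0.771, 0.0, -0.0]
force: [0.3, -0.6, -1.1]
gripper_width: 61.1
gripper_force: 20.0
```

Emit:
{"fn": "apply_moves", "kwargs": {
  "offset": [
    [20,2,5],
    [10,1,15],
    [5,0,25],
    [0,0,20],
    [0,0,10],
    [0,0,0],
    [0,0,0]
  ],
  "turn": [0,0,0,0,0,0,0]
}}

```text
time: 30.15
position: [483.4, 134.8, 55.1]
tcp_rot: [0.637, 0.771, -0.001, -0.0]
force: [-0.1, -0.2, 0.0]
gripper_width: 61.1
gripper_force: 20.0
```

```bash
python3 - <<'E'
from h import *; to(482.6,135.5,26.5,0.192)
im,c=shot('wrist','pics/b2.png'); np.savez('b2.npz',im=im,**c)
P=[[482.6,135.5,11],[482.6,167,11],[482.6,135.5,21],[482.6,135.5,70]];print(proj(c,P).round().tolist())
m=hsv(im,(20,120,60),(40,255,255))
n,l,st,ce=cv2.connectedComponentsWithStats(m)
for i in range(1,n):
    if st[i,4]>60: print(st[i],ce[i].round())
E
```

```text
pos [483.4 134.8  55.1] yaw 0.19 q6 0.03 | turn -0.002 then shift 0.9 -0.6 28.6
[[288.0, 233.0], [298.0, 184.0], [288.0, 240.0], [287.0, 282.0]]
[ 270    0   33  161 3105] [287.  81.]
[ 377    0   91  110 3431] [414.  44.]
[ 471    0   51   51 1796] [496.  23.]
[ 235  186  106   54 2656] [287. 208.]
[ 378  193   88   82 5562] [423. 233.]
[ 256  246   66   35 1844] [288. 263.]
[115 300  33  67 918] [127. 335.]
[430 300  33  67 967] [450. 334.]
[ 168  380  392   17 3913] [382. 390.]
```

```bash
python3 - <<'E'
from h import *
z=np.load('b2.npz');im=z['im'];m=hsv(im,(20,120,60),(40,255,255))
T=np.array([483.4,134.8]);a=.192;Y=np.array([-np.sin(a),np.cos(a)]);X=np.array([np.cos(a),np.sin(a)])
print('cam', [((-z['R'].T@z['t'])[:2]-T)@v for v in(X,Y)])
for n,b in (('black',(365,185,480,285)),('bright',(225,180,350,241))):
    cn=big(m,*b);w=ray(z,cn,11)-T;w=np.c_[w@X,w@Y];w2=ray(z,cn,21)-T;w2=np.c_[w2@X,w2@Y]
    print(n,'z11',w.min(0).round(1),w.max(0).round(1),'z21 top',w2.max(0).round(1))
    from scipy.optimize import least_squares
    r=28 if n=='black' else 32
    k=(w[:,1]<(w[:,1].min()+w[:,1].max())/2) if n=='black' else (np.abs(w[:,0])>24)&(w[:,1]>0)
    print(least_squares(lambda q:np.hypot(*(w[k]-q).T)-r,w[k].mean(0),loss='soft_l1').x.round(1))
# cup in hand: bright rim top at z=55.1-15.5+30
g=cv2.cvtColor(im,cv2.COLOR_RGB2GRAY)
print([im[r,288].tolist() for r in range(228,300,8)])
E
```

```text
cam [np.float64(0.37227296595173875), np.float64(74.54999786767766)]
black z11 [ 54.7 -26.9] [108.1  26.2] z21 top [102.4  28.7]
[81.4  1.7]
bright z11 [-32.8  -2.8] [31.5 30.5] z21 top [29.8 32.8]
[-0.5 -0.5]
[[222, 219, 208], [218, 215, 204], [199, 198, 186], [248, 212, 0], [191, 148, 31], [186, 146, 25], [244, 203, 0], [58, 53, 49], [125, 125, 117]]
```

```bash
python3 - <<'E'
from h import *
z=np.load('b2.npz');im=z['im'].astype(int)
T=np.array([483.4,134.8]);a=.192;Y=np.array([-np.sin(a),np.cos(a)])
s=im[:,288,0]-im[:,288,2]; r=[i for i in range(180,300) if s[i]<40]; print(r)
r0=[i for i in r if i>190][0]
print('outer edge along Y',((ray(z,[(288,r0)],69.6)-T)@Y).round(1),((ray(z,[(288,r0)],55.6)-T)@Y).round(1))
E
```

```text
[180, 181, 182, 183, 184, 185, 212, 213, 214, 215, 216, 217, 218, 219, 220, 221, 222, 223, 224, 225, 226, 227, 228, 229, 230, 231, 232, 233, 234, 235, 236, 237, 238, 239, 240, 241, 242, 243, 244, 281, 282, 283, 284, 285, 286, 287, 288, 289, 290, 291, 292, 293, 294, 295, 296, 297, 298, 299]
outer edge along Y [33.] [28.6]
```

```bash
python3 - <<'E'
from h import *
z=np.load('b2.npz');T=np.array([483.4,134.8]);a=.192;Y=np.array([-np.sin(a),np.cos(a)])
im=z['im'];print([im[r,288].tolist() for r in range(206,230,2)])
for h,r in((69.6,31.5),(55.6,31.5),(39.6,28)): print(h,((ray(z,[(288,212)],h)-T)@Y-r).round(1))
for h,r in((69.6,0),): print('inner top far edge',((ray(z,[(288,281),(288,245)],h)-T)@Y).round(1))
z=np.load('p1.npz');print('p1: black near edge at z11,z0',ray(z,[(410,210)],11),ray(z,[(410,210)],0)[0]+[24,0])
E
```

```text
[[190, 149, 7], [189, 146, 4], [195, 149, 7], [115, 114, 121], [121, 118, 110], [126, 123, 113], [128, 127, 117], [133, 131, 121], [133, 130, 122], [143, 141, 132], [219, 217, 203], [222, 219, 208]]
69.6 [1.5]
55.6 [-2.9]
39.6 [-4.4]
inner top far edge [ 1.1 18.3]
p1: black near edge at z11,z0 [[ 506.23352148 -114.8316181 ]] [ 533.60067218 -110.55990899]
```

Emit:
{"fn": "apply_moves", "kwargs": {
  "offset": [
    [4.7,-0.5,0],
    [0,0,5],
    [0,0,8],
    [0,0,6],
    [0,0,3],
    [0,0,2],
    [0,0,1],
    [0,0,0],
    [0,0,0]
  ],
  "turn": [0,0,0,0,0,0,0,0,0]
}}

```text
time: 30.95
position: [482.8, 139.2, 30.3]
tcp_rot: [0.637, 0.771, 0.0, 0.0]
force: [-0.5, 0.5, -1.3]
gripper_width: 61.0
gripper_force: 20.0
```

Emit:
{"fn": "apply_moves", "kwargs": {
  "offset": [
    [0,0,0.8],
    [0,0,0.8],
    [0,0,0]
  ],
  "turn": [0,0,0]
}}

```text
time: 31.2
position: [482.8, 139.3, 28.7]
tcp_rot: [0.637, 0.771, 0.0, 0.0]
force: [-0.0, -0.5, -0.8]
gripper_width: 61.3
gripper_force: 20.0
```

Emit:
{"fn": "apply_moves", "kwargs": {
  "offset": [
    [0,0,0.8],
    [0,0,0.8],
    [0,0,0]
  ],
  "turn": [0,0,0]
}}

```text
time: 31.45
position: [482.7, 139.2, 27.0]
tcp_rot: [0.637, 0.771, -0.0, -0.0]
force: [0.0, -0.8, -0.5]
gripper_width: 61.2
gripper_force: 20.0
```

Emit:
{"fn": "apply_moves", "kwargs": {
  "offset": [
    [0,0,0.4],
    [0,0,0.4],
    [0,0,0]
  ],
  "turn": [0,0,0]
}}

```text
time: 31.7
position: [482.8, 139.3, 26.5]
tcp_rot: [0.637, 0.771, -0.0, -0.0]
force: [0.3, 0.8, 1.0]
gripper_width: 61.0
gripper_force: 20.0
```

Emit:
{"fn": "apply_moves", "kwargs": {
  "offset": [
    [0,0,0.4],
    [0,0,0]
  ],
  "turn": [0,0]
}}

```text
time: 31.87
position: [482.8, 139.3, 26.5]
tcp_rot: [0.637, 0.771, -0.0, -0.0]
force: [-2.0, -0.8, 5.0]
gripper_width: 60.6
gripper_force: 20.0
```

Emit:
{"fn": "apply_moves", "kwargs": {
  "offset": [
    [0,0,0],
    [0,0,0],
    [0,0,0],
    [0,0,0],
    [0,0,-5],
    [0,0,-10],
    [0,0,-20],
    [0,0,-30],
    [0,0,-30],
    [0,0,-20],
    [0,0,0],
    [0,0,0]
  ],
  "turn": [0,0,0,0,0,0,0,0,0,0,0,0],
  "fingers": -0.57
}}

```text
time: 32.87
position: [484.2, 139.6, 143.2]
tcp_rot: [0.637, 0.771, 0.002, 0.001]
force: [0.2, -0.2, -0.3]
gripper_width: 69.5
gripper_force: 0.0
```

```bash
python3 -c "
from h import *; to(533.5,-115,140,np.pi/2)"
```

```text
pos [484.2 139.6 143.2] yaw 0.189 q6 0.04 | turn -1.382 then shift -49.3 -254.6 3.2
```

Emit:
{"fn": "apply_moves", "kwargs": {
  "offset": [
    [0,0,0],
    [0,0,0],
    [0,0,0],
    [0,0,0],
    [0,0,0],
    [0,0,0],
    [0,0,0],
    [0,0,0],
    [0,0,0],
    [0,0,0],
    [0,0,0],
    [0,0,0]
  ],
  "turn": [-0.12,-0.12,-0.12,-0.12,-0.12,-0.12,-0.12,-0.12,-0.12,-0.12,-0.12,-0.06],
  "fingers": -0.8
}}

```text
time: 33.87
position: [481.2, 138.9, 138.9]
tcp_rot: [-0.002, 1.0, -0.0, -0.002]
force: [0.1, -0.5, 0.2]
gripper_width: 79.4
gripper_force: 0.0
```

Emit:
{"fn": "apply_moves", "kwargs": {
  "offset": [
    [-5,-20,0],
    [-6,-30,0],
    [-7,-35,0],
    [-7,-35,0],
    [-7,-35,0],
    [-6,-35,5],
    [-4,-30,10],
    [0,-20,10],
    [0,-10,5],
    [0,-3,0],
    [0,0,0],
    [0,0,0]
  ],
  "turn": [0,0,0,0,0,0,0,0,0,0,0,0]
}}

```text
time: 34.87
position: [524.0, -112.9, 110.6]
tcp_rot: [0.001, 1.0, 0.0, -0.0]
force: [-0.2, 0.1, 0.6]
gripper_width: 79.2
gripper_force: 0.0
```

```bash
python3 - <<'E'
from h import *; to(533.5,-115,12.5,np.pi/2)
im,c=shot('wrist','pics/k1.png'); np.savez('k1.npz',im=im,**c)
print(proj(c,[[533.5,-115,20]]))
g=cv2.cvtColor(im,cv2.COLOR_RGB2GRAY);p=proj(c,[[533.5,-115,20]])[0].astype(int)
y0,x0=p[1]-55,p[0]-55
cn=big((g<70).astype(np.uint8),x0,y0,x0+110,y0+110);w0=cn[:,0].min(),cn[:,0].max(),cn[:,1].min(),cn[:,1].max();print(w0)
print([int(v) for v in g[p[1]-60:p[1]+10:3,p[0]]])
mid=(w0[0]+w0[1])/2
print('near edge',ray(c,[(mid,w0[2])],11)+[27,0],ray(c,[(mid,w0[2])],0)+[24,0],'y',ray(c,[(w0[0],p[1]),(w0[1],p[1])],15)[:,1])
E
```

```text
pos [ 524.  -112.9  110.6] yaw 1.569 q6 -1.83 | turn -0.002 then shift -9.5 -2.1 98.1
[[285.01676412 223.84526387]]
(np.int32(251), np.int32(321), np.int32(188), np.int32(256))
[176, 178, 165, 163, 164, 163, 162, 164, 99, 53, 64, 58, 54, 142, 164, 159, 167, 114, 117, 115, 114, 118, 114, 120]
near edge [[ 534.94083624 -114.21248561]] [[ 534.56225482 -114.26161821]] y [-141.17310574  -87.37511521]
```

Emit:
{"fn": "apply_moves", "kwargs": {
  "offset": [
    [-6,-1.4,0],
    [-4.5,0,10],
    [0,0,25],
    [0,0,25],
    [0,0,18],
    [0,0,8],
    [0,0,4],
    [0,0,2],
    [0,0,0],
    [0,0,0]
  ],
  "turn": [0,0,0,0,0,0,0,0,0,0]
}}

```text
time: 35.75
position: [536.0, -115.4, 20.0]
tcp_rot: [0.001, 1.0, -0.0, 0.001]
force: [0.0, -0.6, 0.3]
gripper_width: 79.3
gripper_force: 0.0
```

Emit:
{"fn": "apply_moves", "kwargs": {
  "offset": [
    [0,1,3],
    [0,0,2.5],
    [0,0,1.5],
    [0,0,0]
  ],
  "turn": [0,0,0,0]
}}

```text
time: 36.08
position: [534.6, -114.2, 11.7]
tcp_rot: [0.001, 1.0, 0.0, -0.0]
force: [0.4, -0.1, -0.1]
gripper_width: 79.1
gripper_force: 0.0
```

Emit:
{"fn": "apply_moves", "kwargs": {
  "offset": [
    [0,0,0],
    [0,0,0],
    [0,0,0],
    [0,0,0],
    [0,0,0],
    [0,0,0]
  ],
  "turn": [0,0,0,0,0,0],
  "fingers": 1,
  "newtons": 20
}}

```text
time: 36.58
position: [534.9, -114.3, 12.0]
tcp_rot: [0.001, 1.0, -0.0, 0.0]
force: [0.9, 0.0, -0.6]
gripper_width: 51.6
gripper_force: 20.0
```

Emit:
{"fn": "apply_moves", "kwargs": {
  "offset": [
    [0,0,-5],
    [0,0,-15],
    [0,0,-25],
    [0,0,-30],
    [0,0,-25],
    [0,0,-15],
    [0,0,0],
    [0,0,0],
    [0,0,0],
    [0,0,0],
    [0,0,0],
    [0,0,0]
  ],
  "turn": [0,0,0,0,0,0,0.12,0.12,0.12,0.12,0.12,0]
}}

```text
time: 37.58
position: [534.5, -114.1, 126.9]
tcp_rot: [0.298, 0.955, 0.0, -0.0]
force: [-0.4, -0.3, -1.6]
gripper_width: 51.5
gripper_force: 20.0
```

```bash
python3 -c "
from h import *; to(561.7,151,130,0.977)"
```

```text
pos [ 534.5 -114.1  126.9] yaw 0.966 q6 -1.22 | turn -0.011 then shift 125.8 235.0 -3.1
```

Emit:
{"fn": "apply_moves", "kwargs": {
  "offset": [
    [8,15,0],
    [15,27,0],
    [18,33,0],
    [18,33,0],
    [18,33,0],
    [18,33,0],
    [15,30,5],
    [10,20,15],
    [6,11,20],
    [0,0,20],
    [0,0,0],
    [0,0,0]
  ],
  "turn": [-0.011,0,0,0,0,0,0,0,0,0,0,0]
}}

```text
time: 38.58
position: [559.6, 150.9, 65.5]
tcp_rot: [0.29, 0.957, -0.001, -0.002]
force: [1.5, 0.2, -2.1]
gripper_width: 51.5
gripper_force: 20.0
```

```bash
python3 - <<'E'
from h import *; to(561.7,151,23,0.977)
im,c=shot('wrist','pics/k2.png'); np.savez('k2.npz',im=im,**c)
s=sensors.sense();b=s['position'][2]-12
P=np.array([[561.7,151,11],[561.7,151,b+20]]);print(proj(c,P).round().tolist(),-c['R'].T@c['t'])
m=hsv(im,(20,120,60),(40,255,255));n,l,st,ce=cv2.connectedComponentsWithStats(m)
for i in range(1,n):
    if st[i,4]>100: print(st[i],ce[i].round())
p=proj(c,P)[1];g=cv2.cvtColor(im,cv2.COLOR_RGB2GRAY)
print([(r,im[r,int(p[0])].tolist()) for r in range(int(p[1])-70,int(p[1])+10,3)])
E
```

```text
pos [559.6 150.9  65.5] yaw 0.983 q6 -0.76 | turn 0.006 then shift -1.7 1.3 42.5
[[290.0, 232.0], [291.0, 281.0]] [497.99514912 192.32037714 211.76571436]
[ 242    0  102   89 2195] [286.  44.]
[ 371    0  161  164 7673] [439.  87.]
[ 482    0   78   63 2538] [523.  25.]
[193  85  54  89 336] [232. 121.]
[ 167  113   54   59 2472] [194. 142.]
[ 247  193   88   44 1697] [292. 210.]
[   0  207   44   63 1025] [ 14. 239.]
[ 259  236   59   36 1610] [289. 254.]
[137 300  28  67 841] [147. 335.]
[412 300  29  67 875] [429. 334.]
[ 167  380  393   17 3651] [394. 390.]
[(210, [189, 148, 0]), (213, [90, 74, 24]), (216, [46, 41, 35]), (219, [43, 37, 24]), (222, [62, 53, 45]), (225, [50, 46, 32]), (228, [57, 49, 39]), (231, [59, 50, 44]), (234, [57, 50, 42]), (237, [160, 123, 0]), (240, [187, 142, 0]), (243, [182, 140, 0]), (246, [184, 143, 0]), (249, [183, 141, 0]), (252, [180, 139, 0]), (255, [182, 141, 0]), (258, [186, 143, 0]), (261, [180, 139, 0]), (264, [183, 141, 0]), (267, [182, 137, 0]), (270, [190, 143, 0]), (273, [28, 26, 23]), (276, [31, 24, 12]), (279, [37, 32, 22]), (282, [47, 48, 40]), (285, [37, 32, 32]), (288, [33, 30, 28])]
```

```bash
python3 - <<'E'
from h import *
z=np.load('k2.npz');T=np.array([559.6,150.9]);a=.983;b=53.5
Yt=np.array([np.cos(a),np.sin(a)]);Xt=np.array([-np.sin(a),np.cos(a)])
f=lambda px,h:[((p-T)@Xt).round(1).item() for p in ray(z,px,h)]+['/']+[((p-T)@Yt).round(1).item() for p in ray(z,px,h)]
print('cup ctr', f([(290,213.5)],b+9)[0]-27, f([(290,213.5)],b)[0]-24)
m=hsv(z['im'],(20,120,60),(40,255,255));cn=big(m,240,190,340,236)
print('cut top edge z21',f([(290,cn[:,1].min())],21)[0]-28)
w=ray(z,cn,11)-T;w=np.c_[w@Xt,w@Yt];print('lat',w[:,1].min(),w[:,1].max())
s=sensors.sense();print(s['position'])
E
```

```text
cup ctr -0.1999999999999993 0.0
cut top edge z21 -1.6999999999999993
lat -26.612194846511432 29.38771644332905
[560.92668391 150.87087387  66.90722374]
```

Emit:
{"fn": "apply_moves", "kwargs": {
  "offset": [
    [-1,0.9,0],
    [0,0,7],
    [0,0,10],
    [0,0,10],
    [0,0,5],
    [0,0,3],
    [0,0,2],
    [0,0,1],
    [0,0,0],
    [0,0,0]
  ],
  "turn": [0,0,0,0,0,0,0,0,0,0]
}}

```text
time: 39.47
position: [562.8, 151.4, 29.1]
tcp_rot: [0.291, 0.957, 0.0, 0.0]
force: [0.3, -1.1, -1.3]
gripper_width: 51.3
gripper_force: 20.0
```

Emit:
{"fn": "apply_moves", "kwargs": {
  "offset": [
    [0,0,0.8],
    [0,0,0.8],
    [0,0,0]
  ],
  "turn": [0,0,0]
}}

```text
time: 39.72
position: [562.6, 151.3, 27.4]
tcp_rot: [0.291, 0.957, 0.0, 0.0]
force: [0.7, 0.1, -0.9]
gripper_width: 51.5
gripper_force: 20.0
```

Emit:
{"fn": "apply_moves", "kwargs": {
  "offset": [
    [0,0,1],
    [0,0,1],
    [0,0,1],
    [0,0,0.6],
    [0,0,0]
  ],
  "turn": [0,0,0,0,0]
}}

```text
time: 40.13
position: [562.4, 151.2, 23.5]
tcp_rot: [0.291, 0.957, -0.0, -0.0]
force: [-0.6, 0.5, -1.8]
gripper_width: 51.7
gripper_force: 20.0
```

Emit:
{"fn": "apply_moves", "kwargs": {
  "offset": [
    [0,0,0.4],
    [0,0,0.4],
    [0,0,0]
  ],
  "turn": [0,0,0]
}}

```text
time: 40.38
position: [562.6, 151.3, 23.0]
tcp_rot: [0.291, 0.957, 0.0, 0.0]
force: [0.4, 0.4, -1.0]
gripper_width: 51.4
gripper_force: 20.0
```

Emit:
{"fn": "apply_moves", "kwargs": {
  "offset": [
    [0,0,0.5],
    [0,0,0]
  ],
  "turn": [0,0]
}}

```text
time: 40.55
position: [562.6, 151.3, 22.9]
tcp_rot: [0.291, 0.957, -0.0, -0.0]
force: [-2.3, -0.3, 4.1]
gripper_width: 51.3
gripper_force: 20.0
```

Emit:
{"fn": "apply_moves", "kwargs": {
  "offset": [
    [0,0,0],
    [0,0,0],
    [0,0,0],
    [0,0,0],
    [0,0,-5],
    [0,0,-10],
    [0,0,-20],
    [0,0,-30],
    [0,0,-30],
    [0,0,-30],
    [0,0,-30],
    [0,0,-20]
  ],
  "turn": [0,0,0,0,0,0,0,0,0,0,0,0],
  "fingers": -0.3
}}

```text
time: 41.55
position: [564.0, 151.7, 202.1]
tcp_rot: [0.291, 0.957, 0.001, 0.002]
force: [0.8, 0.5, 0.5]
gripper_width: 57.5
gripper_force: 0.0
```

Emit:
{"fn": "apply_moves", "kwargs": {
  "offset": [
    [20,0,-10],
    [30,0,-20],
    [30,0,-20],
    [30,0,-10],
    [20,0,0],
    [10,0,0],
    [0,0,0],
    [0,0,0]
  ],
  "turn": [-0.1,-0.12,-0.12,-0.12,-0.12,0,0,0]
}}

```text
time: 42.22
position: [432.8, 197.5, 257.7]
tcp_rot: [0.007, 1.0, 0.0, 0.001]
force: [-0.3, -0.1, 0.3]
gripper_width: 57.8
gripper_force: 0.0
```

```bash
python3 st.py; python3 -c "
from h import *
shot('wrist','pics/fin.png')"
```

```text
[432.8 197.5 257.7] 42.2167 [-0.3 -0.1  0.3] 57.8 1.558
```

View pics/fin.png

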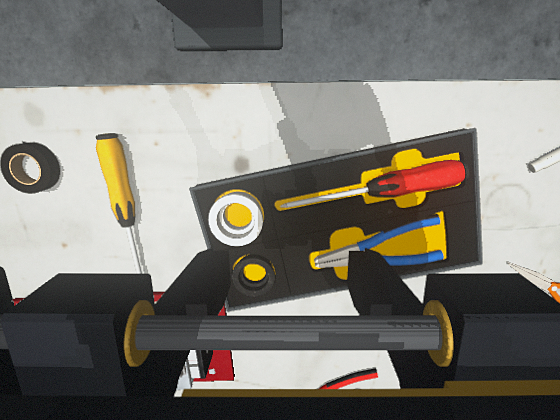

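All four items sit in their cut-outs: driver (415,178), pliers (380,242), bright cup (236,217) and black cup (253,273). The yellow driver is untouched at (115,180).

```bash
python3 -c "
from rig import manip
print(manip.close_job())"
```

```text
the job is handed in; nothing more can be done
None
```

The job is handed in at about 42 s of the 115 s: the red screwdriver, blue pliers, smaller bright cup and black cup each lie in their own cut-out, set down gently and let go, and the yellow screwdriver and large bright cup were not touched.

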